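# Discard the counted culture dishes through the drop-bottom box and zero the tally counter

### The job

Clear away the counted batch: put every small culture dish from the bench into the drop-bottom discard box, and once they are all in, pull its red latch so that the floor swings open and drops them into the red tub below. After that, push the yellow bar down until the floor is latched shut again, and turn the tally counter's knob all the way back to its zero stop, ready for the next batch. Leave the other things on the bench where they stand.

Things in the scene. Friction and masses are not known exactly. Their poses are not given: they have to be found in the camera images.
- station: fixed discard station: two grey end plates (160 along x, 222 high, inner faces at y = -115 and +115 mm) carry an open-topped aluminium drop-bottom box: inside 130 (x) by 230 (y), rim at z = 222, wall outer faces at x = -70 and +70. Origin: underside centre, at bench height; -x is the front (latch, towards the robot), +x the back (press bar). The tub stands below the box
- box_in (a point): centre of the box's inner floor when shut (174 mm above the bench, 48 mm below the rim); axes as those of the station
- floor_flap (a joint): rad; the box's hinged floor plate: 0 fully shut, about 0.01 to 0.03 shut and resting on the latch, 0.96 hanging fully open, front edge down. Hinged along the back; falls open by its own weight when the latch is pulled, and stays down until the yellow press bar is pushed down
- floor_hinge (a point): a point on the floor's hinge line (line along the station's y, at station x = +66, z = 172 mm), middle of the station
- press_bar (a point): middle of the yellow press bar behind the box: round, 14 in diameter, 120 long along the station's y, on arms 60 mm from the hinge line. Floor shut: at station x = +125, z = 164. Floor open: at x = +107, z = 216. Pressing it down along its arc to the end (up to 12 N) shuts the floor, which snaps over the sprung latch at the end of the travel and is held
- latch (a joint): m; sprung latch bolt under the floor's front edge: 0 home (a spring of 1 to 2 N keeps it there), 0.016 pulled fully out to the front. Pulled more than 0.010 it frees the floor; let go, it springs back. Its nose is bevelled below, so a rising floor pushes past it by itself
- latch_pull (a point): grip point of the latch's red pull plate, 15 mm below its top edge. The plate stands upright at the middle of the station's front, 12 thick along the station's x, 44 wide along y, 50 high (top at z = 208), 43 mm clear of the box's front wall; pull it along the station's -x. Axes as those of the station
- tub: fixed red autoclave tub under the box, 220 (x) by 222 (y) by 65 high, open on top, walls 4 thick. Origin: underside centre; axes as those of the station
- counter: fixed bench tally counter, grey, 100 x 100 x 30 mm, white dial on top with black ticks and one red zero tick on its -x side, a small stop pin beside it. Origin: underside centre; z up
- reset_knob (a joint): rad; black fluted reset knob with red pointer, in the middle of the dial. 0: pointer at the red tick, against the zero stop (it goes no further); grows clockwise seen from above, up to 5.24; so resetting is turning anticlockwise. Stays where left (friction about 0.04 N m)
- knob_grip (a point): on the knob's vertical axis, 52 mm above the bench: the lowest good height for the TCP. The knob is round, 44 mm in diameter, from 35 to 60 mm above the bench; the dial under it is at 31 mm. Turns with the knob
- pad: fixed pale blue bench pad, 210 (x) by 310 (y), 3 mm thick, on which the dishes lie at the start. Origin: underside centre
- dish1: counted culture dish with its lid on, dark red inside, clear lid: a flat disc 60 mm in diameter, 16 high, about 35 g, lying on the pad. Origin: centre of its underside, z along its axis. May be absent
- dish2: counted culture dish with its lid on, amber inside, clear lid: a flat disc 60 mm in diameter, 16 high, about 35 g, lying on the pad. Origin: centre of its underside, z along its axis. May be absent
- dish3: counted culture dish with its lid on, olive green inside, clear lid: a flat disc 60 mm in diameter, 16 high, about 35 g, lying on the pad. Origin: centre of its underside, z along its axis. May be absent
- dish4: counted culture dish with its lid on, purple inside, clear lid: a flat disc 60 mm in diameter, 16 high, about 35 g, lying on the pad. Origin: centre of its underside, z along its axis. May be absent
- dish5: counted culture dish with its lid on, blue inside, clear lid: a flat disc 60 mm in diameter, 16 high, about 35 g, lying on the pad. Origin: centre of its underside, z along its axis. May be absent
- wash_bottle: bystander: white wash bottle with yellow cap and spout, 68 in diameter, 200 high; origin underside centre
- flask: bystander: amber glass conical flask, 96 in diameter, 140 high; origin underside centre
- succulent: bystander: succulent in a terracotta pot, 76 in diameter, 100 high; origin underside centre

How it is judged:
By the outcome, as a careful person would: the job done as asked, in the order asked, and still so for the second after the job is handed in, with the robot touching nothing.
Of dish1, dish2, dish3, dish4, dish5 only 3 to 5 are there at a start; the rules pass over those that are not, and their reading is None.
At some moment in a run one of dish1, dish2, dish3, dish4, dish5 may be knocked a few centimetres aside while the robot is not near it.
It also fails if it takes over 210 s, if anything falls off the work surface, if the arm or the gripper's body presses on something with over 40 N, if the wrist force passes 120 N, or if a joint passes its speed limit or range.

### The arm

A 6-joint arm with a two-finger parallel gripper is mounted at the origin on the work surface. World frame = base frame: x ahead of the robot, y to its left, z up, the work surface at z = 0. Lengths are in mm, angles in rad, forces in N, time in s.
With the tool pointing down it reaches from about 375 to 975 mm from the base axis. Payload 3.8 kg.
Tool frame: the origin (TCP) lies between the finger pads, 19 mm behind the fingertips; this is the grasp point; z points along the fingers, y is the line along which they close (so a half turn about z gives the same grasp; the last joint's range is limited). The gripper opens to 88 mm and grips with 3 to 60 N. Pads are 18 mm wide; open, the fingers measure 123 mm over their backs; the gripper's body (75 mm by 187 mm) begins 45 mm behind the grasp point.
Start: joints at [-1.241, 0.264, 1.604, -0, 1.274, -0.037], TCP at [242.07, -630.096, 257.406] pointing down, gripper open.
Joint ranges: [-2.63, 2.63], [-0.94, 2.18], [0.31, 2.57], [-1.31, 4.45], [0, 2.66], [-2.55, 2.55]. Speed limits (rad/s): [2.57, 2.57, 3.14, 3.14, 3.14, 3.14].

### API

Orientations are given as a 3x3 rotation matrix whose columns are the frame's x, y, z axes.
In Python, from workcell import * gives the robot as it stands.
- The arm moves only by the shell command python3 -m crank 'ROWS' [OPENING] [FORCE]. ROWS is a JSON list of rows, 1 to 5 of them, each of 4 numbers: dx, dy, dz in mm, then a turn about the tool's z in rad; each row shifts and turns the commanded pose from where the row before left it, along the tool's axes as they then stand; what a row does not reach is not made up. A row lasts 1/8 s, in which the tool goes at most 62.5 mm and 0.188 rad, less where a joint would pass 70% of its speed; a pose out of reach is approached as far as the arm can. OPENING is the opening from 0.0 (shut) to 1.0 (fully open), set as the command begins (- or left out keeps the last). The fingers move at their own pace and stop on an object; FORCE is the grip in N (left out, the last holds). Time passes only in rows, so rows that do not move let the fingers close. It prints the time, the measured TCP pose, the force, the opening and the grip force at its end.
- observe(): the state, without advancing time (a new reading comes with each control period).
- snapshot(name): name is "scene" or "top" or "wrist"; returns a dict with "pixels" (384x512x3 uint8, red, green, blue), "fx", "fy", "cx", "cy" (pixels), "pose" (4x4, takes a point from camera to world coordinates). Camera axes: x right, y down, z forward; pixel columns grow to the right and rows downward; lengths in mm; the calibration is good to about 2 mm. A picture is of the moment at which its call begins. There is no depth.
- close_job(): hands the job in; it is judged then, once.
The state is a dict: "t": time; "joints": joint angles; "qd": joint speeds; "joint_torque": joint torques, N m; "position": TCP position; "tcp_rot": TCP orientation; "ft_force": force on the tool from outside, world axes, zero at the start; "moment": the same for the moment, N m; "width": opening from 0.0 (shut) to 1.0 (fully open); "grip_force": force on a finger pad.
Only numpy, scipy, OpenCV 4.12 (cv2) and the standard library are available. Lean on these libraries where they do the work, as an engineer would, in place of code of your own. Each camera call takes 0.05 s, during which the arm holds its last target. There are 200 camera calls.

## Working session

There is one attempt and no reset: what is moved stays moved. The work goes in short steps, Python scripts to look and compute and a shell command to move; the robot and the scene stay as the last step left them, time stands still between calls to the robot, and variables do not carry over. Pictures are saved under pics/ and viewed, at most 14 in all, crops included, and the job is handed in when it is done.

```bash
ls; mkdir -p pics; python3 - <<'E'
from workcell import *
import cv2
for n in("scene","top"):
    s=snapshot(n); cv2.imwrite(f"pics/{n}0.png",cv2.resize(s["pixels"][:,:,::-1],(800,600),interpolation=cv2.INTER_CUBIC))
    print(n,s["fx"],s["fy"],s["cx"],s["cy"],s["pose"])
o=observe();print(o["tcp_rot"],o["t"],o["ft_force"])
E
```

```text
pics
scene 385.2658686617931 385.2658686617931 256.8679909640143 190.23711167161335 [[ 7.63204609e-01  4.79563750e-01 -4.33055810e-01  1.17367481e+03]
 [ 6.46079202e-01 -5.55973604e-01  5.22948387e-01 -6.69085935e+02]
 [ 1.00194901e-02 -6.78904972e-01 -7.34157782e-01  1.06429322e+03]
 [ 0.00000000e+00  0.00000000e+00  0.00000000e+00  1.00000000e+00]]
top 469.74420939541324 469.74420939541324 260.2209884813259 198.78096973295862 [[ 6.14075347e-03 -9.84906462e-01  1.72978474e-01  3.90395830e+02]
 [-9.99981131e-01 -6.07719036e-03  8.97068587e-04 -2.73431247e+01]
 [ 1.67694464e-04 -1.72980718e-01 -9.84925197e-01  1.41107084e+03]
 [ 0.00000000e+00  0.00000000e+00  0.00000000e+00  1.00000000e+00]]
[[ 9.33471159e-01  3.58651903e-01 -6.38498500e-04]
 [ 3.58652455e-01 -9.33469097e-01  1.96490099e-03]
 [ 1.08696861e-04 -2.06317746e-03 -9.99997866e-01]] 0.1 [ 0.27456934  0.27276332 -0.10333646]
```

View pics/top0.png

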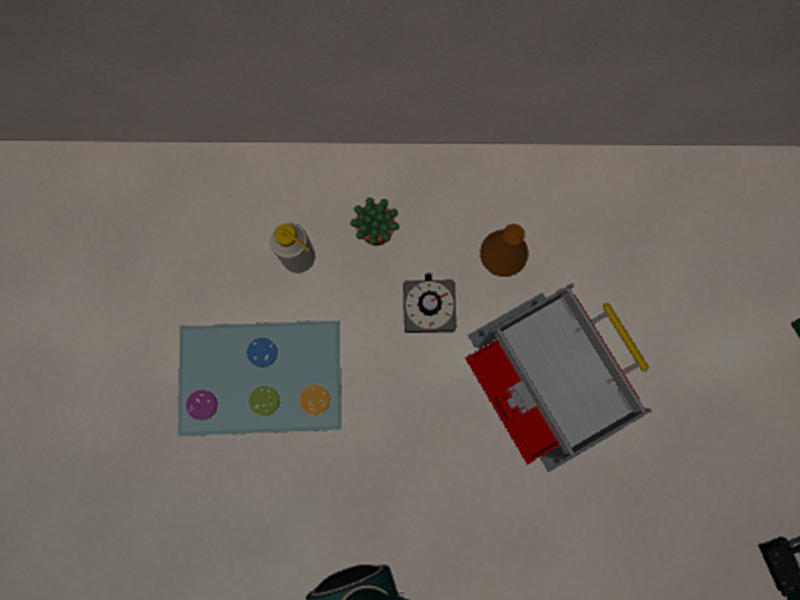

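View pics/scene0.png

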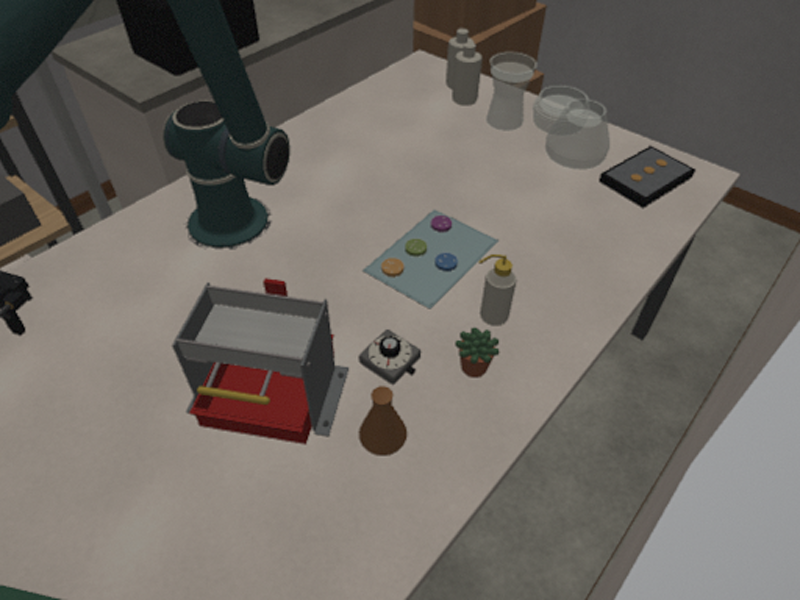

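Top view: dishes are purple (202,405), green (264,401), amber (315,400) and blue (262,352); the counter is at (430,305). The station is on the right, with its front towards lower-left. The floor is shut and no red dish is present. Next I'll take enlarged crops.

```bash
cat > h.py <<'E'
from workcell import *
import numpy as np, cv2
def ray(s,u,v,z):
    P=s["pose"];d=P[:3,:3]@[(u-s["cx"])/s["fx"],(v-s["cy"])/s["fy"],1];return P[:3,3]+d*(z-P[2,3])/d[2]
def proj(s,p):
    P=s["pose"];c=P[:3,:3].T@(np.array(p)-P[:3,3]);return s["fx"]*c[0]/c[2]+s["cx"],s["fy"]*c[1]/c[2]+s["cy"]
def crop(s,u0,v0,w,h,k,name):
    cv2.imwrite("pics/"+name,cv2.resize(s["pixels"][v0:v0+h,u0:u0+w,::-1],None,fx=k,fy=k,interpolation=cv2.INTER_CUBIC))
def blobs(s,z=16,box=(110,200,225,285)):
    """dish centres by hue on the pad"""
    hsv=cv2.cvtColor(s["pixels"],cv2.COLOR_RGB2HSV)
    u0,v0,u1,v1=box;out=[]
    for n,lo,hi in(("red",172,9),("amber",10,24),("green",25,48),("blue",100,122),("purple",135,171)):
        H,S=hsv[...,0],hsv[...,1]
        m=((H>=lo)&(H<=hi) if lo<hi else (H>=lo)|(H<=hi))&(S>90)&(hsv[...,2]>50)
        m=m.astype(np.uint8);k=np.zeros_like(m);k[v0:v1,u0:u1]=1;m*=k
        nn,_,st,c=cv2.connectedComponentsWithStats(m)
        for i in range(1,nn):
            if st[i,4]>60:
                u,v=st[i,0]+st[i,2]/2-.5,st[i,1]+st[i,3]/2-.5
                out.append((n,st[i,2:5].tolist(),ray(s,u,v,z).round(1)[:2].tolist()))
    return out
E
python3 - <<'E'
from h import *
s=snapshot("top")
a=s["pixels"][175:305,290:430,::-1]; b=s["pixels"][170:220,250:300,::-1]
A=cv2.resize(a,None,fx=4,fy=4,interpolation=cv2.INTER_CUBIC);cv2.imwrite("pics/st.png",A)
crop(s,250,170,50,50,10,"ct.png")
for b in blobs(s):print(b)
E
```

```text
('amber', [19, 20, 281], [464.3, 147.7])
('green', [19, 19, 256], [462.2, 245.1])
('blue', [19, 19, 263], [554.2, 251.8])
('purple', [20, 19, 258], [452.7, 361.2])
```

View pics/st.png

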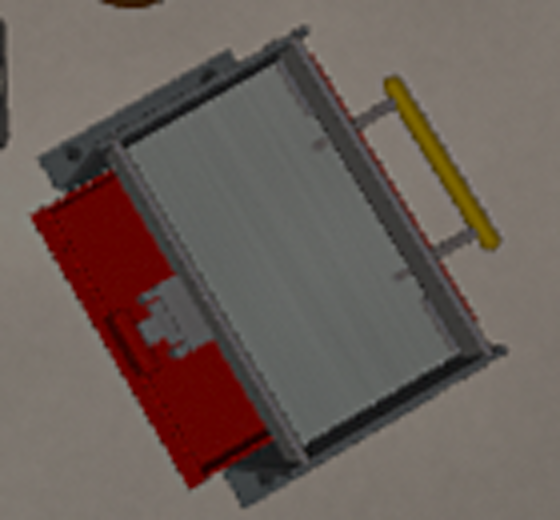

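View pics/ct.png

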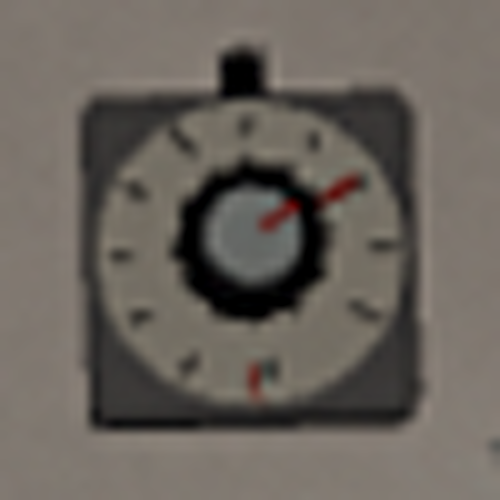

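Station crop (4x, offset 290,175): bar ends are (393,80) and (491,243), and the latch plate is (112,315) to (140,372). The rim's outer corners are (108,150), (287,465), (302,45) and (490,350).
Counter crop (10x, offset 250,170): knob top is (250,238), the pointer is up-right towards (355,180), and the red tick is at (256,380).

```bash
cat >> h.py <<'E'
def go(x,y,z,psi=None):
    """deltas in tool axes (turn first, then translate)"""
    o=observe();R=np.array(o["tcp_rot"]);p=np.array(o["position"])
    y0=np.arctan2(R[1,0],R[0,0]);psi=y0 if psi is None else psi
    X=np.array([np.cos(psi),np.sin(psi)]);Y=np.array([X[1],-X[0]]);d=np.array([x,y,z])-p
    t=(psi-y0+np.pi)%(2*np.pi)-np.pi
    return "turn %.3f d %.1f %.1f %.1f"%(-t,d[:2]@X,d[:2]@Y,-d[2])
E
python3 - <<'E'
from h import *
from scipy.optimize import least_squares
s=snapshot("top")
C=lambda u,v:(290+(u+.5)/4-.5,175+(v+.5)/4-.5)
B=[((125,60,164),(393,80)),((125,-60,164),(491,243)),((-119,22,208),(112,315)),((-119,-22,208),(140,372))]
M=[((-70,0,222),(197.5,307.5)),((70,0,222),(396,197.5))]
def W(q,p):
    c,sn=np.cos(q[2]),np.sin(q[2]);return (q[0]+c*p[0]-sn*p[1],q[1]+sn*p[0]+c*p[1],p[2])
f=lambda q:np.concatenate([np.subtract(proj(s,W(q,p)),C(*u)) for p,u in B+M])
r=least_squares(f,[450,-200,-.5]);q=r.x;print(q,r.fun.round(2))
print("station axes pts: latch",W(q,(-119,0,193)),"bar",W(q,(125,0,164)),"open",W(q,(107,0,216)))
D=lambda u,v:(250+(u+.5)/10-.5,170+(v+.5)/10-.5)
print("knob",ray(s,*D(250,238),60),"dial",ray(s,*D(252,250),31),"ptr",ray(s,*D(345,186),33),"tick",ray(s,*D(256,380),31))
P=lambda u,v:((u+.5)/1.5625-.5,(v+.5)/1.5625-.5)
print("flask top",ray(s,*P(513,232),140),"succ",ray(s,*P(375,222),100),"wash cap",ray(s,*P(286,235),190))
print(go(464,148,100))
for x,y in((-32,-50),(-32,50),(32,-50),(32,50)):print(np.round(W(q,(x,y,0)),1))
E
```

```text
[ 502.88216773 -289.02438895   -1.05817993] [-0.73  2.35 -1.49  0.45  0.43 -0.92  2.17  0.07  0.92 -1.19 -1.42 -0.46]
station axes pts: latch (np.float64(444.51754493633314), np.float64(-185.32014213629787), 193) bar (np.float64(564.1895446103547), np.float64(-397.9574213091207), 164) open (np.float64(555.3612823393203), np.float64(-382.2710646488305), 216)
knob [644.07254011 -67.94170839  60.        ] dial [645.87377804 -69.41380452  31.        ] ptr [665.13822584 -97.14848892  33.        ] tick [606.57580128 -70.63412432  31.        ]
flask top [ 758.32074634 -215.48821375  140.        ] succ [787.49454943  33.94367477 100.        ] wash cap [736.08938382 182.52140559 190.        ]
turn -0.000 d 486.2 -646.3 156.6
[ 443.6 -285.7    0. ]
[ 530.8 -236.6    0. ]
[ 475.  -341.4    0. ]
[ 562.2 -292.4    0. ]
```

```bash
T='[0,0,0,-0.188]'
python3 -m crank '[[0,0,-20,-0.18],[0,0,0,-0.18],[0,0,0,-0.18],[0,0,0,-0.18],[0,0,0,-0.18]]' 1.0
python3 -m crank '[[0,0,0,-0.18],[0,0,0,-0.18],[0,0,0,-0.18],[0,0,0,-0.18],[0,0,0,-0.1]]'
python3 -m crank '[[38,38,0,0],[38,38,0,0],[38,38,0,0],[38,38,0,0],[38,38,0,0]]'
python3 -m crank '[[38,38,0,0],[38,38,0,0],[38,38,0,0],[38,38,0,0],[38,38,0,0]]'
python3 -m crank '[[38,38,30,0],[38,38,30,0],[38,38,30,0],[38,38,30,0],[0,0,0,0]]'
python3 -c "
from h import *
print(go(464.3,147.7,24,2.087)); s=snapshot('top')
for b in blobs(s):print(b)"
```

```text
t: 0.82
position: [242.0, -629.9, 277.1]
tcp_rot: [[0.294, 0.956, -0.0], [0.956, -0.294, 0.001], [0.0, -0.0, -1.0]]
ft_force: [0.3, 0.1, -0.0]
width: 0.997
grip_force: 0.0
t: 1.45
position: [242.0, -629.9, 277.0]
tcp_rot: [[-0.497, 0.868, -0.0], [0.868, 0.497, 0.001], [0.001, 0.0, -1.0]]
ft_force: [-0.1, -0.3, -0.2]
width: 0.998
grip_force: 0.0
t: 2.08
position: [313.7, -369.3, 277.3]
tcp_rot: [[-0.493, 0.87, 0.0], [0.87, 0.493, 0.0], [0.0, 0.0, -1.0]]
ft_force: [0.3, 0.1, 0.1]
width: 1.003
grip_force: 0.0
t: 2.7
position: [385.2, -110.4, 277.6]
tcp_rot: [[-0.493, 0.87, 0.001], [0.87, 0.493, -0.0], [-0.001, 0.001, -1.0]]
ft_force: [1.3, -0.3, 0.3]
width: 0.998
grip_force: 0.0
t: 3.32
position: [440.6, 97.8, 154.7]
tcp_rot: [[-0.498, 0.867, -0.005], [0.867, 0.498, -0.0], [0.002, -0.005, -1.0]]
ft_force: [-0.2, -1.0, 0.8]
width: 1.001
grip_force: 0.0
turn 0.005 d 31.7 45.2 130.7
('blue', [19, 19, 263], [554.2, 251.8])
('purple', [20, 19, 257], [452.7, 361.2])
```

```bash
python3 -m crank '[[32,45,0,0],[0,0,45,0],[0,0,45,0],[0,0,40.5,0],[0,0,0,0]]' | tail -5
python3 -c "
from h import *
print(go(464.3,147.7,24,2.087)); s=snapshot('wrist'); cv2.imwrite('pics/w1.png',s['pixels'][:,:,::-1])"
```

```text
position: [464.4, 143.5, 25.6]
tcp_rot: [[-0.492, 0.871, -0.004], [0.871, 0.492, -0.001], [0.001, -0.004, -1.0]]
ft_force: [-0.4, 0.3, 0.3]
width: 1.005
grip_force: 0.0
turn -0.002 d 3.7 2.0 1.6
```

View pics/w1.png

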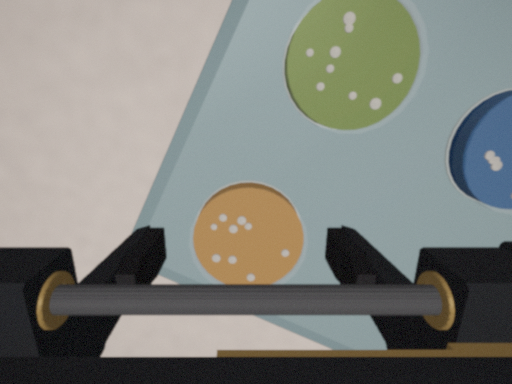

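The amber dish, centred around (250,238), sits between the fingers. Next I nudge, grip and lift it.

```bash
python3 -m crank '[[3.5,2,1.5,0],[0,0,0,0],[0,0,0,0],[0,0,0,0],[0,0,0,0]]' 0.5 15 | tail -2
python3 -m crank '[[0,0,0,0],[0,0,-60,0],[0,0,-60,0],[0,0,-60,0],[0,0,-60,0]]' | tail -2
python3 -m crank '[[-50,-32,0,0],[-50,-32,0,0],[-50,-32,0,0],[-50,-32,0,0],[-50,-32,0,0]]' | tail -2
python3 -m crank '[[-50,-32,0,0],[-50,-32,0,0],[0,0,0,0],[0,0,0,0]]' 
python3 -c "
from h import *
print(go(443.6,-285.7,200,2.087)); s=snapshot('wrist'); cv2.imwrite('pics/w2.png',s['pixels'][:,:,::-1]);s=snapshot('top')
for b in blobs(s):print(b)"
```

```text
width: 0.67
grip_force: 15.0
width: 0.675
grip_force: 15.0
width: 0.674
grip_force: 15.0
t: 6.42
position: [443.2, -265.4, 265.0]
tcp_rot: [[-0.493, 0.87, -0.001], [0.87, 0.493, 0.001], [0.001, -0.0, -1.0]]
ft_force: [0.3, 0.6, -0.5]
width: 0.672
grip_force: 15.0
turn -0.001 d -17.9 -9.6 65.0
('green', [19, 19, 255], [462.2, 245.1])
('blue', [19, 19, 262], [554.2, 251.8])
('purple', [20, 19, 257], [452.7, 361.2])
```

View pics/w2.png

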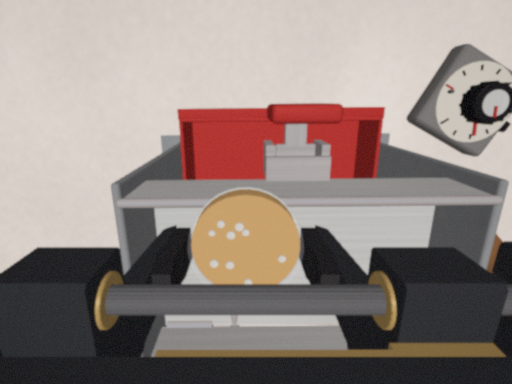

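The amber dish is held over the box, and the view also shows the latch plate (268–344, v≈114) and the front rim (v≈181, u≈134–490). I'll use these to refine the station pose.

```bash
python3 - <<'E'
from h import *
from scipy.optimize import least_squares
s=snapshot("wrist"); t=snapshot("top")
C=lambda u,v:(290+(u+.5)/4-.5,175+(v+.5)/4-.5)
def W(q,p):
    c,sn=np.cos(q[2]),np.sin(q[2]);return (q[0]+c*p[0]-sn*p[1],q[1]+sn*p[0]+c*p[1],p[2])
Tp=[((125,60,164),(393,80)),((125,-60,164),(491,243)),((-119,22,208),(112,315)),((-119,-22,208),(140,372)),((-70,0,222),(197.5,307.5)),((70,0,222),(396,197.5))]
Wp=[((-119,22,208),(344,114)),((-119,-22,208),(268,114))]
q0=[502.9,-289,-1.058]
for p,v in [((-70,-115,222),0),((-70,115,222),0),((-65,0,222),0)]:print(proj(s,W(q0,p)))
f=lambda q:np.concatenate([np.subtract(proj(s,W(q,p)),u) for p,u in Wp])
r=least_squares(f,q0);q=r.x;print(q,r.fun.round(1))
for p,v in [((-70,-115,222),0),((-70,115,222),0),((-65,0,222),0),((65,0,222),0)]:print(proj(s,W(q,p)))
for p,u in Tp:print(np.round(np.subtract(proj(t,W(q,p)),C(*u)),1))
for x,y in((-32,-50),(-32,50),(32,-50),(32,50)):print(np.round(W(q,(x,y,0)),1))
E
```

```text
(np.float64(121.59977008132017), np.float64(195.35219842601606))
(np.float64(500.7578809657796), np.float64(196.91637887235194))
(np.float64(310.6617398518956), np.float64(203.90984776891622))
[ 501.18715186 -291.40678391   -1.05146697] [-1.6 -0.1  1.6  0. ]
(np.float64(116.84454272243113), np.float64(198.47451798260215))
(np.float64(495.38680451046133), np.float64(197.6885225237549))
(np.float64(305.4656571010278), np.float64(205.8261113682437))
(np.float64(295.52223930211267), np.float64(371.1404856192209))
[-0.1  2.8]
[-0.6  0.7]
[1.5 0.1]
[3.3 1. ]
[ 2.  -0.3]
[-0.6  0. ]
[ 441.9 -288.4    0. ]
[ 528.7 -238.8    0. ]
[ 473.7 -344.     0. ]
[ 560.5 -294.4    0. ]
```

```bash
cat >> h.py <<'E'
Q=(501.2,-291.4,-1.0515)
def W(p,q=Q):
    c,sn=np.cos(q[2]),np.sin(q[2]);return (q[0]+c*p[0]-sn*p[1],q[1]+sn*p[0]+c*p[1],p[2])
E
python3 -m crank '[[-20,-12,0,0],[0,0,35,0],[0,0,27,0],[0,0,0,0],[0,0,0,0]]' 
python3 -m crank '[[0,0,0,0],[0,0,0,0],[0,0,-60,0],[0,0,-20,0]]' 0.85
python3 -c "
from h import *
print(go(462.2,245.1,24,2.09))"
```

```text
t: 7.25
position: [443.5, -289.6, 204.4]
tcp_rot: [[-0.494, 0.87, 0.001], [0.87, 0.494, -0.001], [-0.001, 0.0, -1.0]]
ft_force: [0.6, -0.3, 0.0]
width: 0.676
grip_force: 15.0
t: 7.75
position: [444.6, -290.2, 288.0]
tcp_rot: [[-0.494, 0.87, 0.006], [0.87, 0.494, -0.004], [-0.006, 0.003, -1.0]]
ft_force: [-0.6, 0.9, -0.6]
width: 0.851
grip_force: 0.0
turn -0.003 d 456.0 280.9 264.0
```

```bash
python3 -m crank '[[50,31,0,0],[50,31,0,0],[50,31,0,0],[50,31,0,0],[50,31,0,0]]' 1.0 |tail -1
python3 -m crank '[[50,31,0,0],[50,31,20,0],[50,31,40,0],[50,31,40,0],[0,0,0,0]]' |tail -1
python3 -c "
from h import *
print(go(462.2,245.1,100,2.09));s=snapshot('top')
for b in blobs(s):print(b)"
```

```text
grip_force: 0.0
grip_force: 0.0
turn 0.002 d 14.3 10.0 89.7
('green', [11, 15, 80], [468.2, 230.6])
('blue', [18, 19, 237], [554.2, 250.3])
```

```bash
python3 -m crank '[[14,10,45,0],[0,0,45,0],[0,0,60,0],[0,0,15.5,0],[0,0,0,0]]' |tail -1
python3 -c "
from h import *
print(go(462.2,245.1,24,2.09));s=snapshot('wrist')
print(proj(s,(462.2,245.1,18)));print(blobs(s,18,(60,0,450,383)))"
```

```text
grip_force: 0.0
turn -0.004 d 4.1 -1.1 4.0
(np.float64(243.50132647519365), np.float64(244.2498239423627))
[('amber', [15, 14, 159], [389.9, 181.6]), ('amber', [34, 60, 944], [568.7, 266.3]), ('amber', [232, 16, 1712], [540.7, 211.9]), ('green', [105, 100, 7125], [457.7, 249.5]), ('blue', [41, 34, 706], [538.9, 274.3]), ('blue', [43, 27, 690], [547.1, 233.0]), ('purple', [135, 80, 6588], [457.7, 351.9])]
```

```bash
python3 -m crank '[[4,-1,4,0],[0,0,0,0],[0,0,0,0],[0,0,0,0],[0,0,0,0]]' 0.5 15 | tail -2
python3 -m crank '[[0,0,0,0],[0,0,-60,0],[0,0,-60,0],[0,0,-60,0],[0,0,-60,0]]' | tail -2
python3 -m crank '[[-50,-20,0,0],[-50,-20,0,0],[-50,-20,0,0],[-50,-20,0,0],[-50,-20,0,0]]' | tail -2
python3 -m crank '[[-50,-20,0,0],[-50,-20,0,0],[-50,-20,0,0],[-50,-20,0,0],[0,0,0,0]]' |head -2
python3 -c "
from h import *
print(go(*W((-32,50,202)),2.09)); s=snapshot('top')
for b in blobs(s):print(b)"
```

```text
width: 0.675
grip_force: 15.0
width: 0.674
grip_force: 15.0
width: 0.676
grip_force: 15.0
t: 12.22
position: [527.3, -237.7, 263.0]
turn -0.008 d -1.7 0.7 61.0
('blue', [19, 19, 263], [554.2, 251.8])
('purple', [20, 19, 257], [452.7, 361.2])
```

```bash
python3 -m crank '[[-2,1,30,0],[0,0,31,0],[0,0,0,0],[0,0,0,0]]' |head -2
python3 -m crank '[[0,0,0,0],[0,0,0,0],[0,0,-60,0],[0,0,-20,0]]' 0.85 |tail -2
python3 -m crank '[[46,29.5,0,0],[46,29.5,0,0],[46,29.5,0,0],[46,29.5,0,0],[46,29.5,0,0]]' 1.0 |tail -1
python3 -m crank '[[46,29.5,0,0],[46,29.5,20,0],[46,29.5,40,0],[46,29.5,40,0],[0,0,0,0]]' |head -2
python3 -c "
from h import *
print(go(554.2,251.8,100,2.09));s=snapshot('top')
for b in blobs(s):print(b)"
```

```text
t: 12.78
position: [529.3, -234.6, 202.4]
width: 0.851
grip_force: 0.0
grip_force: 0.0
t: 14.52
position: [552.5, 249.2, 184.4]
turn 0.001 d 1.4 2.8 84.4
('blue', [13, 14, 98], [561.8, 243.1])
```

```bash
python3 -m crank '[[1.5,3,45,0],[0,0,45,0],[0,0,55,0],[0,0,15,0],[0,0,0,0]]' |tail -1
python3 -c "
from h import *
print(go(554.2,251.8,24,2.09))"
```

```text
grip_force: 0.0
turn -0.004 d 4.1 -1.6 5.2
```

```bash
python3 -m crank '[[4,-1.5,5,0],[0,0,0,0],[0,0,0,0],[0,0,0,0],[0,0,0,0]]' 0.5 15 | tail -2
python3 -m crank '[[0,0,0,0],[0,0,-60,0],[0,0,-60,0],[0,0,-60,0],[0,0,-60,0]]' | tail -2
python3 -m crank '[[-48,-36.5,0,0],[-48,-36.5,0,0],[-48,-36.5,0,0],[-48,-36.5,0,0],[-48,-36.5,0,0]]' | tail -2
python3 -m crank '[[-48,-36.5,0,0],[-48,-36.5,0,0],[-48,-36.5,0,0],[-48,-36.5,0,0],[-48,-36.5,0,0]]' |tail -2
python3 -m crank '[[0,0,0,0],[0,0,0,0]]' |head -2
python3 -c "
from h import *
print(go(*W((32,-50,202)),2.09)); s=snapshot('top')
for b in blobs(s):print(b)
s=snapshot('wrist'); cv2.imwrite('pics/w3.png',s['pixels'][:,:,::-1])"
```

```text
width: 0.674
grip_force: 15.0
width: 0.673
grip_force: 15.0
width: 0.678
grip_force: 15.0
width: 0.671
grip_force: 15.0
t: 17.95
position: [473.1, -344.8, 263.3]
turn -0.004 d 0.4 0.8 61.3
('purple', [20, 19, 256], [452.7, 361.2])
```

View pics/w3.png

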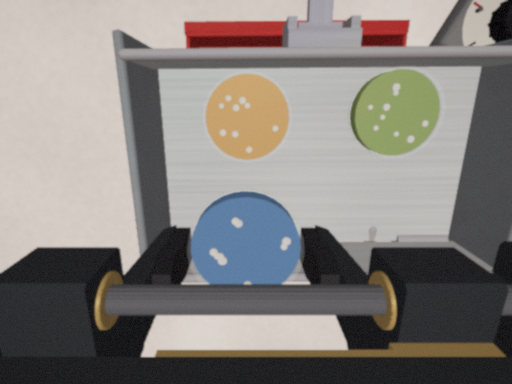

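Amber (247,117) and green (396,112) lie in the box, and blue is ready to go in behind amber.

```bash
python3 -m crank '[[1,1,30,0],[0,0,31,0],[0,0,0,0],[0,0,0,0]]' |head -2
python3 -m crank '[[0,0,0,0],[0,0,0,0],[0,0,-60,0],[0,0,-20,0]]' 0.85 |tail -2
python3 -m crank '[[52,27.5,0,0],[52,27.5,0,0],[52,27.5,0,0],[52,27.5,0,0],[52,27.5,0,0]]' 1.0 |tail -1
python3 -m crank '[[52,27.5,0,0],[52,27.5,0,0],[52,27.5,0,0],[52,27.5,0,0],[52,27.5,0,0]]' |tail -1
python3 -m crank '[[52,27.5,20,0],[52,27.5,20,0],[0,0,60,0],[0,0,0,0]]' |head -2
python3 -c "
from h import *
s=snapshot('top')
for b in blobs(s):print(b)
print(go(452.7,361.2,24,2.09));s=snapshot('wrist')
cv2.imwrite('pics/w4.png',s['pixels'][:,:,::-1]);print(blobs(s,18,(60,0,450,383)))"
```

```text
t: 18.55
position: [474.6, -343.1, 204.0]
width: 0.848
grip_force: 0.0
grip_force: 0.0
grip_force: 0.0
t: 20.8
position: [449.3, 360.0, 177.4]
('purple', [20, 19, 253], [452.7, 361.2])
turn -0.003 d -0.3 1.4 156.7
[('amber', [15, 14, 154], [332.1, 157.9]), ('amber', [33, 60, 931], [711.0, 339.8]), ('amber', [232, 16, 1583], [652.0, 224.1]), ('purple', [53, 52, 1895], [450.6, 365.1])]
```

```bash
python3 -m crank '[[0,3,45,0],[0,0,45,0],[0,0,50,0],[0,0,17,0],[0,0,0,0]]' |tail -1
python3 -c "
from h import *
print(go(452.7,361.2,24,2.09));s=snapshot('wrist')
print(blobs(s,18,(60,0,450,383)))"
```

```text
grip_force: 0.0
turn -0.004 d 0.1 -4.5 2.9
[('amber', [15, 14, 158], [381.7, 304.1]), ('amber', [34, 60, 938], [559.1, 388.0]), ('amber', [232, 16, 1646], [531.3, 334.0]), ('purple', [106, 95, 7496], [448.2, 368.7])]
```

```bash
python3 -m crank '[[0,-3.5,3,0],[0,0,0,0],[0,0,0,0],[0,0,0,0],[0,0,0,0]]' 0.5 15 | tail -2
python3 -m crank '[[0,0,0,0],[0,0,-60,0],[0,0,-60,0],[0,0,-60,0],[0,0,-60,0]]' | tail -2
python3 -m crank '[[-52,-19,0,0],[-52,-19,0,0],[-52,-19,0,0],[-52,-19,0,0],[-52,-19,0,0]]' | tail -2
python3 -m crank '[[-52,-19,0,0],[-52,-19,0,0],[-52,-19,0,0],[-52,-19,0,0],[-52,-19,0,0]]' | tail -2
python3 -m crank '[[-52,-19,0,0],[-52,-19,0,0],[0,0,0,0],[0,0,0,0]]' |tail -2
python3 -c "
from h import *
print(go(*W((32,50,202)),2.09)); s=snapshot('top')
for b in blobs(s):print(b)"
```

```text
width: 0.678
grip_force: 15.0
width: 0.676
grip_force: 15.0
width: 0.675
grip_force: 15.0
width: 0.677
grip_force: 15.0
width: 0.675
grip_force: 15.0
turn -0.004 d -0.3 -1.6 60.0
```

```bash
python3 -m crank '[[0,-1.5,30,0],[0,0,30,0],[0,0,0,0],[0,0,0,0]]' |head -2
python3 -m crank '[[0,0,0,0],[0,0,0,0],[0,0,-60,0],[0,0,-20,0]]' 0.85 |tail -2
python3 -m crank '[[0,-50,0,0],[0,0,0,0],[0,0,0,0]]' |tail -1
python3 -c "
from h import *
s=snapshot('wrist'); cv2.imwrite('pics/w5.png',s['pixels'][:,:,::-1])
print(go(*W((-91.5,0,195)),2.09)); print(proj(s,W((-119,22,208))),proj(s,W((-119,-22,208))));s=snapshot('top')
print(blobs(s,16,(0,0,300,383)))"
```

```text
t: 25.12
position: [561.4, -293.6, 204.0]
width: 0.848
grip_force: 0.0
grip_force: 0.0
turn -0.003 d 123.5 -0.7 87.6
(np.float64(281.74447657269224), np.float64(-36.92404884326601)) (np.float64(205.89243645691886), np.float64(-36.50384042158845))
[('amber', [22, 18, 182], [781.4, 201.1])]
```

View pics/w5.png

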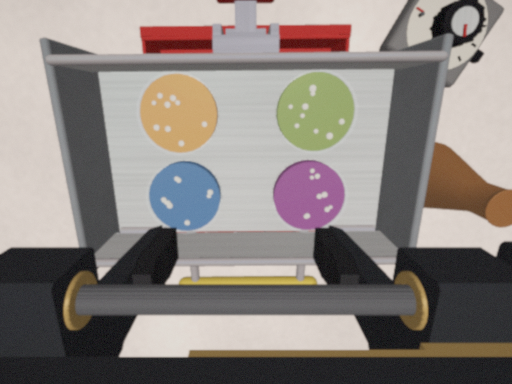

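All four dishes are in the shut box. Now close the fingers and lower them between the wall and the latch plate.

```bash
python3 -m crank '[[60,0,0,0],[63,-0.5,0,0],[0,0,0,0],[0,0,0,0],[0,0,0,0]]' 0 10 |tail -2
python3 -m crank '[[0,0,0,0],[0,0,0,0]]' |tail -2
python3 -c "
from h import *
print(go(*W((-91.5,0,197)),2.09));s=snapshot('wrist');cv2.imwrite('pics/w6.png',s['pixels'][:,:,::-1]);print(proj(s,W((-119,22,208))),proj(s,W((-119,-22,208))))"
```

```text
width: 0.306
grip_force: 0.0
width: 0.077
grip_force: 0.0
turn -0.004 d 1.7 -0.2 85.7
(np.float64(276.6265869230028), np.float64(168.55887117596166)) (np.float64(213.73571146557896), np.float64(168.81685970974283))
```

View pics/w6.png

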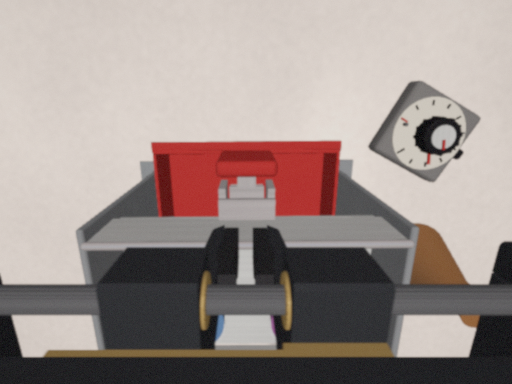

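```bash
python3 -m crank '[[2,1,30,0],[0,0,30,0],[0,0,10,0],[0,0,0,0]]' |tail -4
python3 -m crank '[[0,0,10,0],[0,0,6,0],[0,0,0,0],[0,0,0,0]]' |tail -6
python3 -c "
from h import *
print(go(*W((-91.5,0,197)),2.09))"
```

```text
tcp_rot: [[-0.493, 0.87, -0.001], [0.87, 0.493, 0.001], [0.001, -0.001, -1.0]]
ft_force: [-0.4, 0.7, 0.3]
width: 0.005
grip_force: 0.0
t: 28.02
position: [456.5, -210.5, 197.1]
tcp_rot: [[-0.493, 0.87, 0.0], [0.87, 0.493, -0.0], [-0.0, 0.0, -1.0]]
ft_force: [-0.1, -0.3, -0.2]
width: 0.005
grip_force: 0.0
turn -0.003 d -0.9 -1.3 0.1
```

Clear of both sides. Now pull.

```bash
python3 -m crank '[[8,0,0,0],[4,0,0,0],[4,0,0,0],[4,0,0,0],[0,0,0,0]]' |grep -E "pos|ft"
python3 -m crank '[[3,0,0,0],[0,0,0,0],[0,0,0,0]]' |grep -E "pos|ft"
python3 -c "
from h import *
s=snapshot('wrist');cv2.imwrite('pics/w7.png',s['pixels'][:,:,::-1])
o=observe();c,n=np.cos(Q[2]),np.sin(Q[2]);print((np.array(o['position'][:2])-Q[:2])@[c,n])"
```

```text
position: [446.4, -192.9, 197.0]
ft_force: [-0.5, -1.9, 0.3]
position: [445.2, -190.5, 196.9]
ft_force: [1.1, -1.3, 1.5]
-115.39581322073447
```

View pics/w7.png

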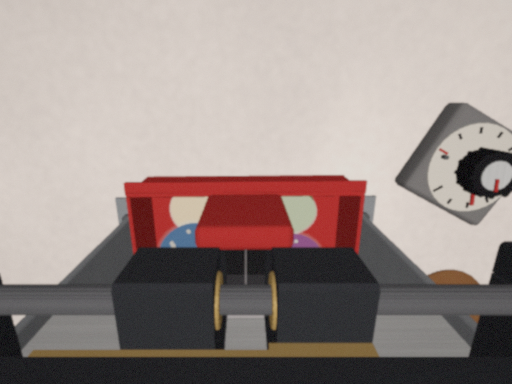

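The floor has dropped and the dishes show in the tub. Let the latch go, rise, and move behind the box.

```bash
python3 -m crank '[[-12,0,0,0],[-11,0,0,0],[0,0,-40,0],[0,0,-40,0],[0,0,0,0]]' |grep -E "pos|ft"
python3 -m crank '[[-50,0,0,0],[-50,0,0,0],[-50,0,0,0],[-48,0,0,0],[0,0,0,0]]' |grep -E "pos|ft"
python3 -c "
from h import *
print(go(*W((107,0,245)),2.09));s=snapshot('wrist');cv2.imwrite('pics/w8.png',s['pixels'][:,:,::-1])"
```

```text
position: [458.4, -211.9, 280.4]
ft_force: [0.3, 0.4, 0.1]
position: [554.2, -385.1, 273.2]
ft_force: [0.1, 0.6, 0.1]
turn -0.006 d 0.7 0.5 28.2
```

View pics/w8.png

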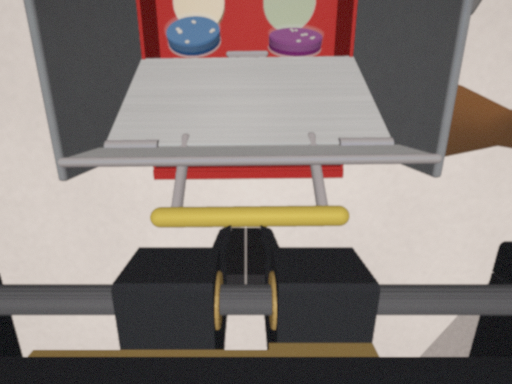

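The floor hangs open, all four dishes are in the tub, and the bar is at v≈217, u≈150–349. I'll check the bar's projection.

```bash
python3 -c "
from h import *
s=snapshot('wrist')
for p in ((107,0,216),(100,0,216),(107,60,216),(107,-60,216)):print(proj(s,W(p)))
o=observe();print(proj(s,np.array(o['position'])-[0,0,19]))"
```

```text
(np.float64(246.15383394125402), np.float64(218.4640814274007))
(np.float64(246.10677465870353), np.float64(208.70565134352586))
(np.float64(335.2603794394668), np.float64(218.1035942213387))
(np.float64(157.25750394868396), np.float64(218.82371819088436))
(np.float64(246.14341830013728), np.float64(242.51579026853886))
```

```bash
python3 -m crank '[[-3,0,28,0],[-6,0,8,0],[-5,0,9,0],[0,0,0,0]]' |grep -E "pos|ft"
python3 -m crank '[[-3,0,8,0],[-2,0,7,0],[-1,0,8,0],[0,0,7,0],[0,0,0,0]]' |grep -E "pos|ft"
python3 -m crank '[[0,0,4,0],[0,0,2,0],[0,0,0,0],[0,0,0,0]]' |grep -E "pos|ft"
```

```text
position: [560.9, -394.9, 231.8]
ft_force: [-1.4, 0.3, 1.3]
position: [563.2, -399.2, 200.0]
ft_force: [2.3, -0.3, 2.9]
position: [563.4, -399.5, 197.4]
ft_force: [-3.7, 1.7, 10.5]
```

```bash
python3 -m crank '[[0,0,2,0],[0,0,2,0],[0,0,0,0],[0,0,0,0]]' |grep -E "pos|ft"
python3 -m crank '[[0,0,2,0],[0,0,2,0],[0,0,0,0],[0,0,0,0]]' |grep -E "pos|ft"
python3 -c "
from h import *
print(go(*W((125.5,0,188)),2.09))"
```

```text
position: [563.6, -399.7, 195.7]
ft_force: [-7.1, 3.6, 17.2]
position: [563.8, -399.9, 189.5]
ft_force: [-2.4, 1.2, 10.0]
turn -0.003 d -0.3 -0.5 1.5
```

It snapped through and the force fell back. I'll lift and check.

```bash
python3 -m crank '[[0,0,0,0],[0,0,-30,0],[0,0,-50,0],[0,0,0,0],[0,0,0,0]]' |grep -E "pos|ft"
python3 -c "
from h import *
s=snapshot('wrist');cv2.imwrite('pics/w9.png',s['pixels'][:,:,::-1]);print(proj(s,W((125,0,164))),proj(s,W((107,0,216))))
print(go(645,-69,150));print(observe()['joints'])"
```

```text
position: [563.4, -399.5, 266.5]
ft_force: [-0.4, 0.2, -0.6]
(np.float64(245.24049475351916), np.float64(196.64096948970314)) (np.float64(245.00810773178895), np.float64(195.14210592622408))
turn -0.000 d 246.7 234.3 115.5
[-6.52922810e-01  2.90134894e-01  1.55612708e+00  1.81832361e-04
  1.29917761e+00 -1.16906043e+00]
```

View pics/w9.png

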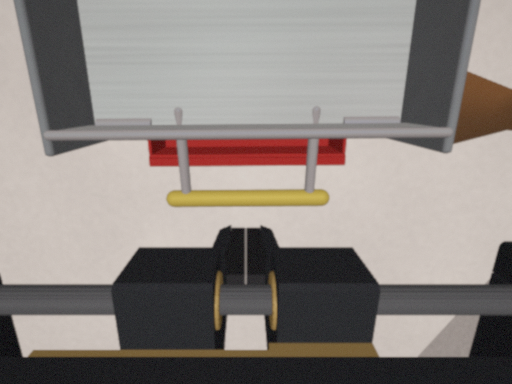

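The floor is shut and empty, and the bar is at v≈197 as predicted for shut. Now the knob.

```bash
python3 -m crank '[[41,39,0,0],[41,39,0,0],[41,39,0,0],[41,39,0,0],[41,39,0,0]]' 1.0 |grep pos
python3 -m crank '[[41,39,0,0],[0,0,0,0.18],[0,0,0,0.18],[0,0,0,0.18],[0,0,0,0.18]]' |grep pos
python3 -m crank '[[0,0,0,0.18],[0,0,0,0.18],[0,0,0,0.18],[0,0,0,0.18],[0,0,0,0.18]]' |grep pos
python3 -m crank '[[0,0,0,0.18],[0,0,0,0.18],[0,0,0,0.18],[0,0,0,0.18],[0,0,0,0.18]]' |grep pos
python3 -m crank '[[0,0,30,0.18],[0,0,30,0.18],[0,0,30,0],[0,0,0,0],[0,0,0,0]]' |grep pos
python3 -c "
from h import *
print(go(645,-69,54));print(observe()['joints'])
s=snapshot('wrist');cv2.imwrite('pics/w10.png',s['pixels'][:,:,::-1]);print(proj(s,(645,-69,60)),proj(s,(645,-69,31)))"
```

```text
position: [631.3, -123.4, 265.0]
position: [644.7, -70.2, 264.8]
position: [644.7, -70.4, 264.8]
position: [644.7, -70.4, 264.8]
position: [645.8, -70.6, 177.5]
turn -0.000 d -1.7 -0.5 123.5
[-1.47256755e-01  2.75630946e-01  1.74104670e+00  8.90695792e-05
  1.12610197e+00  2.21660243e+00]
(np.float64(244.33442396740577), np.float64(192.0921191293276)) (np.float64(244.37582398423856), np.float64(183.10913410940088))
```

View pics/w10.png

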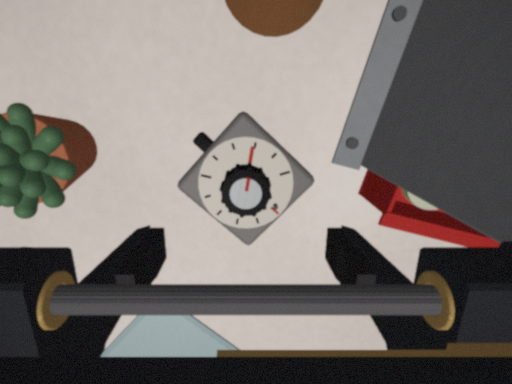

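Knob top is at (246,193), as predicted, with clear space around it. Descend and grip.

```bash
python3 -m crank '[[-2,0.5,40,0],[0,0,40,0],[0,0,25,0],[0,0,0,0]]' |grep -E "pos|ft"
python3 -m crank '[[0,0,12,0],[0,0,5,0],[0,0,0,0],[0,0,0,0]]' |grep -E "pos|ft"
python3 -c "
from h import *
print(go(645,-69,54))"
```

```text
position: [643.3, -69.5, 71.8]
ft_force: [-0.3, 0.4, 0.1]
position: [644.7, -69.7, 56.4]
ft_force: [0.3, 0.8, -0.4]
turn -0.000 d -0.3 -0.7 2.4
```

```bash
python3 -m crank '[[0,0,1.5,0],[0,0,0,0],[0,0,0,0],[0,0,0,0],[0,0,0,0]]' 0.3 15 |grep -E "ft|wid|grip"
python3 -m crank '[[0,0,0,0],[0,0,0,-0.18],[0,0,0,-0.18],[0,0,0,-0.18],[0,0,0,-0.18]]' |grep -E "ft|wid|grip"
python3 -m crank '[[0,0,0,-0.18],[0,0,0,-0.18],[0,0,0,-0.18],[0,0,0,-0.18],[0,0,0,-0.18]]' |grep -E "ft|wid"
python3 -m crank '[[0,0,0,-0.18],[0,0,0,-0.18],[0,0,0,-0.18],[0,0,0,-0.18],[0,0,0,-0.18]]' |grep -E "ft|wid"
python3 -m crank '[[0,0,0,-0.18],[0,0,0,-0.18],[0,0,0,-0.18],[0,0,0,-0.18],[0,0,0,-0.18]]' |grep -E "ft|wid"
python3 -m crank '[[0,0,0,-0.15],[0,0,0,0],[0,0,0,0]]' |grep -E "ft|wid|pos"
python3 -c "
from h import *
o=observe();print(o['joints'][5],o['moment'])"
```

```text
ft_force: [0.8, 0.5, 0.5]
width: 0.497
grip_force: 15.0
ft_force: [1.7, 3.3, -0.7]
width: 0.497
grip_force: 15.0
ft_force: [0.4, 7.2, 1.1]
width: 0.495
ft_force: [-2.4, 7.8, 3.3]
width: 0.498
ft_force: [-6.4, 4.8, 5.7]
width: 0.498
position: [642.4, -68.1, 54.3]
ft_force: [-5.4, 3.7, 5.8]
width: 0.493
-1.352182973872463 [0.78013694 0.70223643 0.06079432]
```

```bash
m(){ python3 -c "
from h import *
o=observe();print(o['joints'][5],np.round(o['moment'],3))"; }
python3 -m crank '[[0,0,0,-0.15],[0,0,0,-0.15],[0,0,0,-0.1],[0,0,0,0]]' |grep ft; m
python3 -m crank '[[0,0,0,-0.08],[0,0,0,0]]' |grep ft; m
python3 -m crank '[[0,0,0,-0.06],[0,0,0,0]]' |grep ft; m
python3 -m crank '[[0,0,0,-0.06],[0,0,0,0]]' |grep ft; m
```

```text
ft_force: [-6.4, 3.8, 6.5]
-1.7528893432976322 [0.556 0.731 0.017]
ft_force: [-5.3, 2.6, 6.0]
-1.8326799542492385 [0.551 0.739 0.045]
ft_force: [-5.5, 2.5, 3.9]
-1.8925879523826512 [0.39  0.72  0.068]
ft_force: [-4.6, 3.5, 4.6]
-1.951361392576856 [ 0.569  0.656 -0.231]
```

```bash
m(){ python3 -c "
from h import *
o=observe();print(o['joints'][5],np.round(o['moment'],3))"; }
python3 -m crank '[[0,0,0,-0.04],[0,0,0,0],[0,0,0,0]]' |grep ft; m
python3 -m crank '[[0,0,0,0],[0,0,0,0],[0,0,0,0],[0,0,0,0]]' 1.0|grep wid
python3 -m crank '[[0,0,-40,0],[0,0,-50,0],[0,0,-60,0],[0,0,-40,0],[0,0,0,0]]' |grep -E "ft|pos"
python3 -m crank '[[60,0,0,0],[60,0,0,0],[60,0,0,0],[0,0,0,0],[0,0,0,0]]' |grep -E "ft|pos"
python3 -c "
from h import *
s=snapshot('top');A=s['pixels'][170:220,250:300,::-1];B=s['pixels'][160:300,280:440,::-1]
A=cv2.resize(A,(400,400),interpolation=cv2.INTER_CUBIC);B=cv2.resize(B,(400,350),interpolation=cv2.INTER_CUBIC)
cv2.imwrite('pics/t9.png',np.hstack([A,np.vstack([B,np.zeros((50,400,3),np.uint8)])]))"
```

```text
ft_force: [-2.7, 4.0, 2.8]
-1.9904351261067472 [ 0.885  0.396 -0.335]
width: 0.925
position: [647.1, -70.1, 249.8]
ft_force: [0.3, 0.7, 0.2]
position: [471.1, -118.5, 243.6]
ft_force: [0.6, 0.8, -0.0]
```

View pics/t9.png

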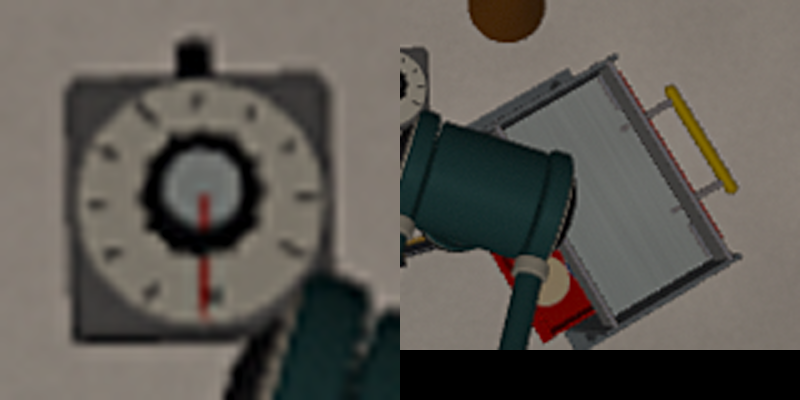

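The pointer lies on the red tick, straight down. The floor is shut, and the dishes are in the tub.

```bash
python3 -c "
from h import *
s=snapshot('top');print(blobs(s))
print(close_job())"
```

```text
[]
the job is handed in; nothing more can be done
None
```

The job is done and handed in: all four dishes present went into the box and were dropped into the tub, the floor is latched shut again, and the tally knob is back at its zero stop; the judged result was not shown to me.

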